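# Clip the snap hook onto the gearbox's lifting loop

### The job

Get the gearbox ready for the hoist: take the steel snap hook out of its stand and push its sprung gate against the steel lifting loop on top of the gearbox until the loop's bar is inside and the gate snaps shut. Then tug the clipped hook straight up with 12 N, give or take 3 N, for a second to prove it holds, and leave it hanging on the loop, gate shut. Never let hook and loop press on each other with more than 20 N, and do not knock over or shift the other things on the bench.

Things in the scene. Friction and masses are not known exactly. Their poses are not given: they have to be found in the camera images.
- hook: Loose steel snap hook (carabiner, 0.3 kg): frame 130 long (its x), 12 thick (y), 60 mm high (z), plus a 30 mm tail eye on the -x end (x -89 to -59, z 33 to 63), the gate's hinge end; the nose is at the other. Origin: middle of its underside. Spine on top, gate below. End arms: 12 mm bar at x -59 and +59. Spine z 44 to 60. Space inside: z 12 to 44, x -53 to 53 mm.
- hook_grip (a point): Middle of the hook's spine (hook x 0, z 52 mm), axes as the hook's. The spine is 12 mm thick across hook y and 16 mm high; grasp it here from above, fingers closing along hook y, fingertips no lower than the spine's underside so that the space inside stays free.
- hook_nose (a point): Centre of the rounded nose (hook x +38, z 6 mm): the end of the fixed 12 mm bar that runs in along the underside from the +x end arm; its surface begins at x = +32. On the -x side a like bar ends at x = -44, by the gate's hinge.
- gate (a joint): Opening angle of the hook's sprung gate, rad: 0 shut, 0.5 stop. Dark steel bar, 9 mm thick, hinged at hook x -40, z 6 mm, its free end at x +31 beside the nose. It swings only inward (to hook +z); spring 0.2 N m when shut plus 0.5 N m per rad. It is at 0.4 rad when the loop's bar, pushed in at hook x +15, has its centre at hook z 19 mm; on its stop 6 mm later.
- gate_tip (a point): Centre of the gate's rounded free end, 66.5 mm from its hinge (4.5 mm end radius). To clip: push the loop's bar on the gate at about hook x +15 until the bar's centre is at hook z 18 to 22 mm, then bring the bar towards hook +x to x = 40 to 48 mm, over the nose; the gate springs shut behind it.
- loop_bar (a point): Middle of the top bar's centreline of the lifting loop, an upright U of 10 mm round steel bar on the gearbox, about 45 to 53 mm above its top. The bar runs along this frame's y, straight for 26 mm, then bends down to two legs 40 mm apart inside. z is up, x square to the loop's plane: the hook's length must lie along this x, either way round.
- loop: The lifting loop; origin between its legs, 45 mm below loop_bar, same axes. Its legs are loose in the gearbox: it slides up and down by several mm (about 1 N moves it down, 4 N up) and sticks where it is left. Where it stands in this play at the start varies, so push and tug until it comes up tight, by feel.
- casing: Gearbox: fixed aluminium casing, 190 (x) by 150 (y) by 90 mm high, shaft flanges on its x ends; origin: centre of its underside.
- stand: Fixed grey slotted stand that holds the hook at the start: base 170 by 90 by 8 mm, slot along its x, 138 mm long and 14.5 mm wide between walls whose top is 30 mm above the bench; origin: centre of its underside. The hook's underside stands 8 mm above the bench.
- oil_jug: Bystander: loose tan oil jug 60 by 110 by 185 mm, origin at centre of its underside.
- carton: Bystander: loose cardboard carton 90 by 130 by 70 mm, origin at centre of its underside.
- grease_tin: Bystander: loose tin, 68 mm across, 75 mm high, origin at centre of its underside.
- spanner: Bystander: loose spanner 180 mm long lying on the bench, origin under its middle.
Not all that is in view belongs to the job. What is shaped like the hook but blue or green is not meant.

How it is judged:
By the outcome, as a careful person would: the job done as asked, in the order asked, and still so for the second after the job is handed in, with the robot touching nothing.
It also fails if it takes over 62 s, if anything falls off the work surface, if the arm or the gripper's body presses on something with over 40 N, if the wrist force passes 120 N, or if a joint passes its speed limit or range.

### The arm

A 6-joint arm with a two-finger parallel gripper is mounted at the origin on the work surface. World frame = base frame: x ahead of the robot, y to its left, z up, the work surface at z = 0. Lengths are in m, angles in rad, forces in N, time in s.
With the tool pointing down it reaches from about 0.35 to 0.975 m from the base axis. Payload 4.9 kg.
Tool frame: the origin (TCP) lies at the very end of the fingers, on their centre line; the grasp point (between the pads) lies 19 mm behind it (ctrl.grasp_offset is the distance from the TCP to the grasp point, in m); z points along the fingers, y is the line along which they close (so a half turn about z gives the same grasp; the last joint's range is limited). The gripper opens to 85 mm and grips with 20 to 120 N. Pads are 22 mm wide; open, the fingers measure 114 mm over their backs; the gripper's body (76 mm by 85 mm) begins 54 mm behind the grasp point. The pads swing forward as they close: fully open they stand 13 mm farther back than shut.
Start: joints at [1.192, 0.053, 1.613, -0, 1.476, -0.119], TCP at [0.161, 0.604, 0.21] pointing down, gripper open.
Joint ranges: [-3.01, 3.01], [-1.01, 2.22], [0.06, 2.58], [-1.02, 4.17], [0.09, 2.62], [-3.14, 3.14]. Speed limits (rad/s): [2.57, 2.57, 3.14, 3.14, 3.14, 3.14].

### API

Orientations are given as a rotation vector (axis times angle).
In Python, from station import ctrl, optics gives the robot as it stands.
- The arm moves only by the shell command python3 -m handwheel 'ROWS' [OPENING] [FORCE]. ROWS is JSON, a list of rows, each an object of numbers: "tx", "ty", "tz": the shift along the tool's x, y, z in mm; "roll": the turn about the tool's z in rad. A call has 1 to 12 rows; each row shifts and turns the commanded pose from where the row before left it, along the tool's axes as they then stand; what a row does not reach is not made up. A row lasts 1/12 s, in which the tool goes at most 41.7 mm and 7.16 degrees, less where a joint would pass 70% of its speed; a pose out of reach is approached as far as the arm can. A call with a gripper value outside its range is refused whole. OPENING is the finger opening in mm, from 0 to 85.4, set as the call begins (- or left out, the last holds). The fingers move at their own pace and stop on an object; FORCE is the grip in N (left out, the last holds). Time passes only in rows, so rows that do not move let the fingers close. It gives the time, the measured TCP pose, the force, the opening and the grip force at its end, in the units of the state.
- ctrl.get_obs(): the state, without advancing time (a new reading comes with each control period).
- optics.get_image(name): name is "scene" or "top" or "wrist"; returns (picture, depth): 420x560x3 uint8, red, green, blue; 420x560 float32, m along the optical axis (not along the pixel's ray), 0 where there is no reading.
- optics.camera_params(name): a dict with "mtx" (3x3 intrinsics, pixels), "extrinsics" (4x4, takes a point from camera to world coordinates); the wrist camera has in their place "tool_from_camera" (4x4, takes a point from camera to tool coordinates, whose origin is the TCP and whose axes are the flange's). Camera axes: x right, y down, z forward; pixel columns grow to the right and rows downward; lengths in m; the calibration is good to about 2 mm. The wrist camera is an equidistant fisheye: a pixel r from the principal point sees the ray r / f radians off the axis. A picture is of the moment at which its call begins: read the wrist's pose just before it. camera_params takes no time and is no camera call.
- ctrl.finish_job(): hands the job in; it is judged then, once.
The state is a dict: "t": time; "q": joint angles; "dq": joint speeds; "effort": joint torques, N m; "tool_pos": TCP position; "tool_rot": TCP orientation; "contact_force": force on the tool from outside, world axes, zero at the start; "wrist_torque": the same for the moment, N m; "opening": finger opening in m; "grip_force": force on a finger pad.
Only numpy, scipy, OpenCV 4.12 (cv2) and the standard library are available. Lean on these libraries where they do the work, as an engineer would, in place of code of your own. Each camera call takes 0.05 s, during which the arm holds its last target. There are 200 camera calls.

## Working session

There is one attempt and no reset: what is moved stays moved. The work goes in short steps, Python scripts to look and compute and a shell command to move; the robot and the scene stay as the last step left them, time stands still between calls to the robot, and variables do not carry over. Pictures are saved under pics/ and viewed, at most 10 in all, crops included, and the job is handed in when it is done.

```bash
ls; mkdir -p pics; python3 - <<'E'
from station import ctrl, optics
import cv2, numpy as np
o=ctrl.get_obs(); print({k:np.round(v,3).tolist() for k,v in o.items()}, ctrl.grasp_offset)
for n in ("scene","top","wrist"):
    im,d=optics.get_image(n); cv2.imwrite(f"pics/{n}0.png",im[:,:,::-1]); np.savez(f"{n}0.npz",im=im,d=d)
    p=optics.camera_params(n); print(n,{k:np.round(v,4).tolist() for k,v in p.items()})
E
```

```text
pics
{'t': 0.0, 'q': [1.192, 0.053, 1.614, 0.0, 1.476, -0.119], 'dq': [0.0, 0.001, 0.0, -0.0, 0.0, -0.0], 'effort': [0.002, -39.367, -37.018, 0.0, 0.007, 0.0], 'tool_pos': [0.16, 0.603, 0.208], 'tool_rot': [-0.407, -3.115, 0.003], 'contact_force': [0.114, 0.806, 0.715], 'wrist_torque': [-0.013, -0.015, -0.015], 'grip_force': 0.0, 'opening': 0.086} 0.0187
scene {'mtx': [[473.822, 0.0, 278.8115], [0.0, 473.822, 213.4359], [0.0, 0.0, 1.0]], 'extrinsics': [[0.7685, 0.4316, -0.4723, 1.2041], [0.6396, -0.539, 0.5482, -0.7675], [-0.018, -0.7233, -0.6903, 1.0776], [0.0, 0.0, 0.0, 1.0]]}
top {'mtx': [[483.8382, 0.0, 274.3004], [0.0, 483.8382, 207.739], [0.0, 0.0, 1.0]], 'extrinsics': [[0.0136, -0.9942, 0.1069, 0.4267], [-0.9997, -0.0158, -0.02, 0.0155], [0.0216, -0.1066, -0.9941, 1.2889], [0.0, 0.0, 0.0, 1.0]]}
wrist {'mtx': [[325.1923, 0.0, 273.9216], [0.0, 325.1923, 207.0575], [0.0, 0.0, 1.0]], 'tool_from_camera': [[-0.0011, -0.9467, -0.3222, 0.0823], [1.0, -0.0008, -0.0009, -0.0005], [0.0006, -0.3222, 0.9467, -0.1654], [0.0, 0.0, 0.0, 1.0]]}
```

View pics/top0.png

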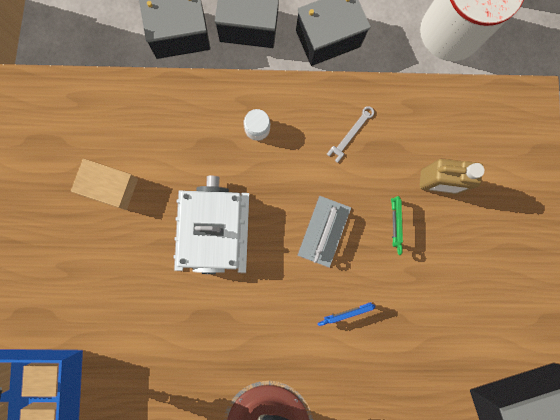

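View pics/scene0.png

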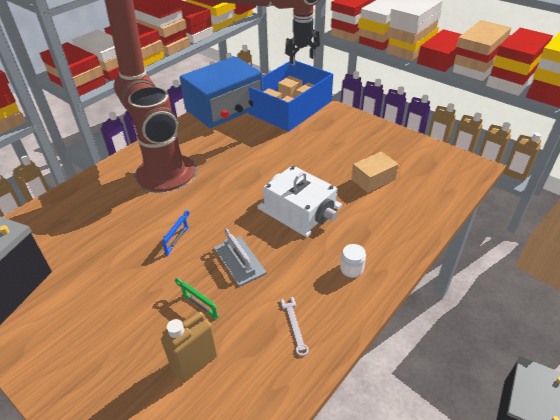

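The top view shows the stand and hook near (325,232), the gearbox near (212,230) and its loop near (208,229). In the scene view the hook is at (238,250) and the loop at (299,183). I'll enlarge both.

```bash
python3 - <<'E'
import cv2, numpy as np
t=np.load("top0.npz")["im"][:,:,::-1]; s=np.load("scene0.npz")["im"][:,:,::-1]
f=lambda im,x,y,w,h,k: cv2.resize(im[y:y+h,x:x+w],None,fx=k,fy=k,interpolation=cv2.INTER_NEAREST)
a=f(t,295,190,60,80,5); b=f(t,180,200,60,60,5); c=f(s,205,220,70,70,5); d=f(s,275,160,50,50,6)
C=np.zeros((600,800,3),np.uint8)
top=np.zeros((400,660,3),np.uint8)
C=np.zeros((600,800,3),np.uint8)
C[:400,:300]=a; C[:300,300:600]=b; C[:200,600:800]=cv2.resize(d,(200,200)); C[300:600,400:700]=cv2.resize(c,(300,300))
cv2.imwrite("pics/crops.png",C)
E
```

```text
(no output)
```

View pics/crops.png

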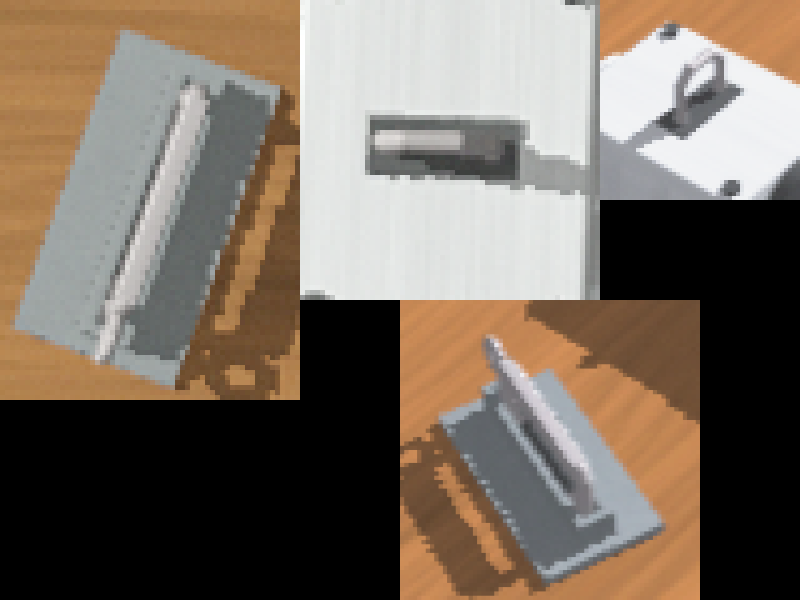

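```bash
cat > h.py <<'E'
import numpy as np, cv2
from station import ctrl, optics
from scipy.spatial.transform import Rotation as R
def cloud(n,d):
    p=optics.camera_params(n);K=p["mtx"];T=p["extrinsics"]
    v,u=np.mgrid[:d.shape[0],:d.shape[1]]
    P=np.stack([(u-K[0,2])/K[0,0]*d,(v-K[1,2])/K[1,1]*d,d],-1)
    return P@np.array(T)[:3,:3].T+np.array(T)[:3,3]
def ray(n,u,v):
    p=optics.camera_params(n);K=p["mtx"];T=np.array(p["extrinsics"])
    r=T[:3,:3]@np.array([(u-K[0,2])/K[0,0],(v-K[1,2])/K[1,1],1]); return T[:3,3],r
def onplane(n,u,v,z):
    c,r=ray(n,u,v); return c+r*(z-c[2])/r[2]
E
python3 - <<'E'
from h import *
for n,bh,bl in(("top",(295,190,355,270),(180,200,240,260)),("scene",(205,220,275,290),(275,160,325,210))):
    D=np.load(n+"0.npz"); W=cloud(n,D["d"]); im=D["im"].astype(int)
    hsv=cv2.cvtColor(D["im"],cv2.COLOR_RGB2HSV)
    for nm,b,z0,z1 in(("hook",bh,.045,.09),("loop",bl,.115,.17)):
        m=np.zeros(D["d"].shape,bool); m[b[1]:b[3],b[0]:b[2]]=1
        m&=(D["d"]>0)&(W[...,2]>z0)&(W[...,2]<z1)
        P=W[m]; c=P.mean(0); X=P[:,:2]-c[:2]; w,V=np.linalg.eigh(X.T@X)
        a=V[:,1]; s=X@a
        print(n,nm,len(P),c.round(4),"dir",np.degrees(np.arctan2(a[1],a[0])).round(1),"ext",s.min().round(4),s.max().round(4),(c[:2]+a*(s.min()+s.max())/2).round(4),"z",np.percentile(P[:,2],[5,25,50,75,95]).round(4), "thick",np.percentile(X@V[:,0],[5,95]).round(4))
        if nm=="hook":
            o=np.argsort(s); 
            for ch in np.array_split(o,8): print("   s",s[ch].mean().round(3),P[ch].mean(0).round(4),P[ch,2].max().round(4))
        ys,xs=np.where(m); print("   px",xs.min(),xs.max(),ys.min(),ys.max())
    K=W[190:270,295:355] if n=="top" else None
D=np.load("top0.npz");W=cloud("top",D["d"]);print("casing top z",np.median(W[205:215,185:235,2]),"bench",np.median(W[300:330,200:300,2]))
m=(W[...,2]>.08)&(W[...,2]<.1)&(D["d"]>0);m[:,:165]=0;m[:,255:]=0;m[:170]=0;m[280:]=0
r=cv2.minAreaRect(W[m][:,:2].astype(np.float32));print("casing rect",r)
E
```

```text
top hook 290 [ 0.4958 -0.1394  0.0669] dir 160.2 ext -0.0742 0.0777 [ 0.4942 -0.1389] z [0.0578 0.0652 0.0679 0.0699 0.0723] thick [-0.0051  0.0057]
   s -0.063 [ 0.5555 -0.1607  0.0662] 0.0748
   s -0.044 [ 0.5376 -0.1546  0.0685] 0.0732
   s -0.026 [ 0.5205 -0.1485  0.0672] 0.0729
   s -0.009 [ 0.5038 -0.1425  0.0671] 0.0727
   s 0.009 [ 0.4872 -0.1364  0.0672] 0.0741
   s 0.027 [ 0.4706 -0.1304  0.0683] 0.0737
   s 0.044 [ 0.4542 -0.1244  0.0655] 0.0734
   s 0.066 [ 0.4341 -0.1171  0.0654] 0.0732
   px 314 336 206 262
top loop 101 [0.5001 0.1514 0.1389] dir 88.7 ext -0.0277 0.0304 [0.5002 0.1528] z [0.129  0.1358 0.1405 0.1428 0.1448] thick [-0.0042  0.0039]
   px 195 219 226 230
scene hook 217 [ 0.5033 -0.1444  0.0631] dir 160.5 ext -0.068 0.0844 [ 0.4956 -0.1417] z [0.0507 0.0599 0.065  0.0671 0.0702] thick [-0.0064  0.0048]
   s -0.062 [ 0.562  -0.1646  0.0566] 0.0662
   s -0.048 [ 0.5485 -0.1608  0.065 ] 0.0723
   s -0.03 [ 0.5314 -0.1547  0.0649] 0.0685
   s -0.011 [ 0.514  -0.1485  0.0644] 0.0706
   s 0.007 [ 0.4967 -0.1423  0.0657] 0.0711
   s 0.027 [ 0.4783 -0.1351  0.0651] 0.0707
   s 0.048 [ 0.4581 -0.129   0.0622] 0.0717
   s 0.072 [ 0.4353 -0.1198  0.0616] 0.0713
   px 224 249 228 265
scene loop 66 [0.5012 0.1477 0.1332] dir 87.2 ext -0.0245 0.03 [0.5013 0.1504] z [0.1179 0.1271 0.1343 0.1399 0.1433] thick [-0.0044  0.0044]
   px 293 305 172 185
casing top z 0.09086119253278457 bench 0.0007942046329140195
casing rect ((0.5029763579368591, 0.15296384692192078), (0.21224328875541687, 0.1633317917585373), 0.628967821598053)
```

```bash
cat >> h.py <<'E'
def goto(x,y,z,yaw=None):
    """tool-frame shift (mm) made before roll; roll so that tool y lies along world angle yaw+90 (mod 180)"""
    o=ctrl.get_obs(); Rm=R.from_rotvec(o["tool_rot"]).as_matrix()
    d=Rm.T@(np.array([x,y,z])-o["tool_pos"])*1e3
    print("t",round(o["t"],2),"pos",np.round(o["tool_pos"],4),"F",np.round(o["contact_force"],2),"shift",d.round(1),"n",np.ceil(np.linalg.norm(d)/41))
    ang=np.degrees(np.arctan2(Rm[1,1],Rm[0,1])); print("tool z",Rm[:,2].round(4),"tool y at",ang.round(2), "q6",round(float(o["q"][5]),3))
    if yaw is not None:
        e=(yaw+90-ang+90)%180-90; print("roll (rad)",-np.radians(e).round(4))
E
python3 -c "
from h import *
goto(.49,.151,.26,-2)"
```

```text
t 0.15 pos [0.1603 0.6035 0.2085] F [0.36 0.03 0.04] shift [-434.8 -352.8  -51. ] n 14.0
tool z [-6.0e-04 -1.5e-03 -1.0e+00] tool y at 75.12 q6 -0.119
roll (rad) -0.2248
```

```bash
python3 -m handwheel '[{"tx":-31,"ty":-25,"tz":-4},{"tx":-31,"ty":-25,"tz":-4},{"tx":-31,"ty":-25,"tz":-4},{"tx":-31,"ty":-25,"tz":-4},{"tx":-31,"ty":-25,"tz":-4},{"tx":-31,"ty":-25,"tz":-4},{"tx":-31,"ty":-25,"tz":-4},{"tx":-31,"ty":-25,"tz":-4},{"tx":-31,"ty":-25,"tz":-4},{"tx":-31,"ty":-25,"tz":-4},{"tx":-31,"ty":-25,"tz":-4},{"tx":-31,"ty":-25,"tz":-4}]'
python3 -m handwheel '[{"tx":-31,"ty":-25,"tz":-3},{"tx":-31,"ty":-25},{"roll":-0.112},{"roll":-0.112},{},{}]'
python3 - <<'E'
from h import *
goto(.49,.151,.26,-2)
o=ctrl.get_obs()
im,d=optics.get_image("wrist"); np.savez("w1.npz",im=im,d=d,p=o["tool_pos"],r=o["tool_rot"]); cv2.imwrite("pics/w1.png",im[:,:,::-1])
E
```

```text
t 0.15 pos [0.1603 0.6035 0.2085] F [0.36 0.03 0.04] shift [-434.8 -352.8  -51. ] n 14.0
tool z [-6.0e-04 -1.5e-03 -1.0e+00] tool y at 75.12 q6 -0.119
roll (rad) -0.2248$[0]: bad value
$[0]: bad value
```

View pics/w1.png

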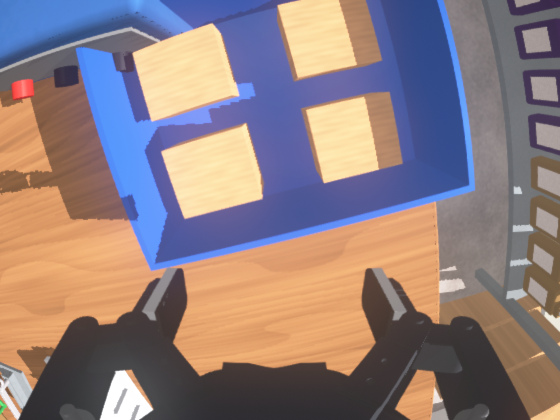

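The move was refused, so the arm is still at the start and this picture shows the blue bin. I'll find out which row format it accepts.

```bash
python3 -m handwheel '[{"tx":-31,"ty":-25,"tz":-4,"roll":0}]'; python3 -m handwheel '[{"tx":-31.0,"ty":-25.0,"tz":-4.0}]';  python3 -m handwheel '[{"tx":-31,"ty":-25,"tz":-4}]' 85; python3 -m handwheel --help | head -20
```

```text
t: 0.28
tool_pos: [0.1813, 0.5738, 0.2116]
tool_rot: [-0.399, -3.114, 0.001]
contact_force: [1.0, -1.0, -0.4]
opening: 0.0852
grip_force: 0.0$[0]: bad value
$[0]: bad value
invalid input: not JSON, or not a number
```

All four fields are required in each row.

```bash
python3 -m handwheel '[{"tx":-31,"ty":-25,"tz":-4,"roll":0},{"tx":-31,"ty":-25,"tz":-4,"roll":0},{"tx":-31,"ty":-25,"tz":-4,"roll":0},{"tx":-31,"ty":-25,"tz":-4,"roll":0},{"tx":-31,"ty":-25,"tz":-4,"roll":0},{"tx":-31,"ty":-25,"tz":-4,"roll":0},{"tx":-31,"ty":-25,"tz":-4,"roll":0},{"tx":-31,"ty":-25,"tz":-4,"roll":0},{"tx":-31,"ty":-25,"tz":-4,"roll":0},{"tx":-31,"ty":-25,"tz":-4,"roll":0},{"tx":-31,"ty":-25,"tz":-4,"roll":0},{"tx":-31,"ty":-25,"tz":-4,"roll":0}]' >/dev/null
python3 -m handwheel '[{"tx":-31,"ty":-25,"tz":-3,"roll":0},{"tx":0,"ty":0,"tz":0,"roll":-0.112},{"tx":0,"ty":0,"tz":0,"roll":-0.112},{"tx":0,"ty":0,"tz":0,"roll":0},{"tx":0,"ty":0,"tz":0,"roll":0}]'
python3 - <<'E'
from h import *
goto(.49,.151,.26,-2)
o=ctrl.get_obs()
im,d=optics.get_image("wrist"); np.savez("w1.npz",im=im,d=d,p=o["tool_pos"],r=o["tool_rot"]); cv2.imwrite("pics/w2.png",im[:,:,::-1])
E
```

```text
t: 1.7
tool_pos: [0.49, 0.1541, 0.2642]
tool_rot: [-0.061, -3.141, 0.0]
contact_force: [-0.6, 0.1, -0.6]
opening: 0.0855
grip_force: 0.0
t 1.7 pos [0.49   0.1541 0.2642] F [-0.6   0.07 -0.56] shift [-0.2 -3.1  4.2] n 1.0
tool z [-4.e-04 -0.e+00 -1.e+00] tool y at 87.78 q6 -1.372
roll (rad) -0.0039
```

View pics/w2.png

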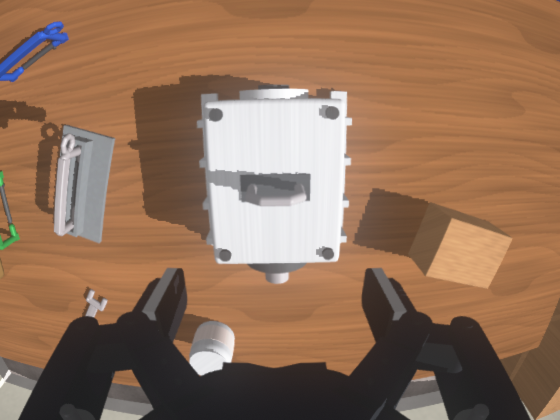

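The wrist view shows the loop bar at about (277,196), spanning columns 250–305, and the hook in its stand at (70,190). Next I measure the loop.

```bash
cat >> h.py <<'E'
def wcloud(f):
    D=np.load(f); p=optics.camera_params("wrist");K=p["mtx"];T=np.array(p["tool_from_camera"]);d=D["d"]
    v,u=np.mgrid[:d.shape[0],:d.shape[1]]; x=(u-K[0,2])/K[0,0];y=(v-K[1,2])/K[1,1];th=np.hypot(x,y)+1e-9
    s=np.tan(th)/th; P=np.stack([x*s*d,y*s*d,d],-1)@T[:3,:3].T+T[:3,3]
    return P@R.from_rotvec(D["r"]).as_matrix().T+D["p"],D["im"],d
def stat(P,lab):
    c=P.mean(0);X=P[:,:2]-c[:2];w,V=np.linalg.eigh(X.T@X);a=V[:,1];s=X@a
    print(lab,len(P),c.round(4),"dir",np.degrees(np.arctan2(a[1],a[0])).round(2),"ends",(c[:2]+a*s.min()).round(4),(c[:2]+a*s.max()).round(4),"len",np.ptp(s).round(4),"thick",np.percentile(X@V[:,0],[3,97]).round(4),"z",np.percentile(P[:,2],[5,50,95,100]).round(4))
E
python3 - <<'E'
from h import *
W,im,d=wcloud("w1.npz")
b=np.zeros(d.shape,bool);b[165:225,235:325]=1
for z in(.11,.125,.132): stat(W[b&(d>0)&(W[...,2]>z)&(W[...,2]<.17)],f"loop>{z}")
print("casing z",np.median(W[110:160,225:325,2]))
m=np.zeros(d.shape,bool);m[120:250,40:120]=1
stat(W[m&(d>0)&(W[...,2]>.05)&(W[...,2]<.09)],"hook")
m=np.zeros(d.shape,bool);m[90:280,190:360]=1
print(cv2.minAreaRect(W[m&(d>0)&(abs(W[...,2]-.09)<.008)][:,:2].astype(np.float32)))
goto(.49,-.143,.2,-19.7)
E
```

```text
loop>0.11 715 [0.4987 0.1542 0.1375] dir 88.79 ends [0.4981 0.1249] [0.4993 0.183 ] len 0.0582 thick [-0.0054  0.0034] z [0.118  0.1408 0.1446 0.146 ]
loop>0.125 645 [0.499  0.1542 0.1397] dir 88.75 ends [0.4983 0.1249] [0.4996 0.183 ] len 0.0582 thick [-0.0052  0.0036] z [0.1303 0.1415 0.1446 0.146 ]
loop>0.132 583 [0.4991 0.1537 0.1407] dir 88.6 ends [0.4984 0.1261] [0.4997 0.1808] len 0.0548 thick [-0.0051  0.0037] z [0.1333 0.1421 0.1446 0.146 ]
casing z 0.09094547257924045
hook 1135 [ 0.4896 -0.1349  0.0648] dir 160.49 ends [ 0.565  -0.1616] [ 0.4213 -0.1107] len 0.1524 thick [-0.004   0.0073] z [0.0537 0.0674 0.0701 0.073 ]
((0.5030624270439148, 0.15365952253341675), (0.15087288618087769, 0.21394503116607666), 88.38957214355469)
t 1.75 pos [0.4899 0.1544 0.2643] F [0.01 0.38 0.35] shift [ -11.5 -297.2   64.3] n 8.0
tool z [-3.e-04 -1.e-04 -1.e+00] tool y at 87.82 q6 -1.372
roll (rad) 0.3057
```

```bash
python3 -m handwheel '[{"tx":-1,"ty":-37,"tz":0,"roll":0},{"tx":-1,"ty":-37,"tz":0,"roll":0},{"tx":-1,"ty":-37,"tz":0,"roll":0},{"tx":-1,"ty":-37,"tz":0,"roll":0},{"tx":-1,"ty":-37,"tz":16,"roll":0},{"tx":-2,"ty":-37,"tz":16,"roll":0},{"tx":-2,"ty":-37,"tz":16,"roll":0},{"tx":-2,"ty":-38,"tz":16,"roll":0},{"tx":0,"ty":0,"tz":0,"roll":0.102},{"tx":0,"ty":0,"tz":0,"roll":0.102},{"tx":0,"ty":0,"tz":0,"roll":0.102},{"tx":0,"ty":0,"tz":0,"roll":0}]' >/dev/null
python3 -m handwheel '[{"tx":0,"ty":0,"tz":0,"roll":0},{"tx":0,"ty":0,"tz":0,"roll":0}]' 
python3 - <<'E'
from h import *
o=ctrl.get_obs()
im,d=optics.get_image("wrist"); np.savez("w3.npz",im=im,d=d,p=o["tool_pos"],r=o["tool_rot"]); cv2.imwrite("pics/w3.png",im[:,:,::-1])
W,im,d=wcloud("w3.npz")
hsv=cv2.cvtColor(im,cv2.COLOR_RGB2HSV)
near=np.hypot(W[...,0]-.5,W[...,1]+.14)<.11
m=near&(d>0)&(W[...,2]>.045)&(W[...,2]<.09); stat(W[m],"hook>.045")
stat(W[near&(d>0)&(W[...,2]>.062)&(W[...,2]<.09)],"hook>.062")
s=near&(d>0)&(abs(W[...,2]-.008)<.005); print("stand base",cv2.minAreaRect(W[s][:,:2].astype(np.float32)))
s=near&(d>0)&(abs(W[...,2]-.03)<.005); print("wall tops",cv2.minAreaRect(W[s][:,:2].astype(np.float32)))
goto(.505,-.143,.1,-19.6)
E
```

```text
t: 2.92
tool_pos: [0.4905, -0.1424, 0.2006]
tool_rot: [0.531, 3.096, -0.0]
contact_force: [-0.2, -0.5, -0.1]
opening: 0.0855
grip_force: 0.0
hook>.045 1723 [ 0.4897 -0.1383  0.0684] dir 159.95 ends [ 0.5632 -0.1651] [ 0.4221 -0.1136] len 0.1502 thick [-0.0056  0.0055] z [0.0644 0.0688 0.0704 0.0728]
hook>.062 1674 [ 0.4907 -0.1387  0.0686] dir 159.94 ends [ 0.5625 -0.1649] [ 0.4237 -0.1142] len 0.1477 thick [-0.0056  0.0055] z [0.0659 0.0688 0.0704 0.0728]
stand base ((0.4951518774032593, -0.1302413046360016), (0.2037888914346695, 0.19667118787765503), 69.98889923095703)
wall tops ((0.5046553611755371, -0.14340993762016296), (0.026138629764318466, 0.14950817823410034), 70.04898834228516)
t 2.97 pos [ 0.4906 -0.1425  0.2007] F [0.68 0.5  0.12] shift [-13.8   4.3 100.7] n 3.0
tool z [ 3.e-04 -1.e-04 -1.e+00] tool y at 70.53 q6 -1.659
roll (rad) 0.0023
```

View pics/w3.png

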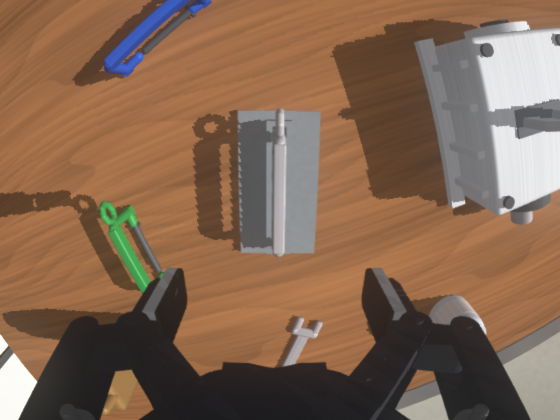

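The hook spine is at column ~279, rows 140–253, with its tail at row 110, which is the robot side. Two views and the slot centre put the hook origin at (0.504, -0.143), yaw -20°, with its top at 0.068–0.069 as expected. I'll grasp it now.

```bash
python3 -m handwheel '[{"tx":-13,"ty":4,"tz":30,"roll":0.009},{"tx":0,"ty":0,"tz":35,"roll":0},{"tx":0,"ty":0,"tz":35,"roll":0},{"tx":0,"ty":0,"tz":25,"roll":0},{"tx":0,"ty":0,"tz":12,"roll":0},{"tx":0,"ty":0,"tz":6,"roll":0},{"tx":0,"ty":0,"tz":0,"roll":0},{"tx":0,"ty":0,"tz":0,"roll":0},{"tx":0,"ty":0,"tz":0,"roll":0}]' 
python3 -c "
from h import *
goto(.504,-.1431,.0525,-20)"
```

```text
t: 3.72
tool_pos: [0.5057, -0.1442, 0.0599]
tool_rot: [0.547, 3.09, -0.002]
contact_force: [0.1, -0.7, 0.5]
opening: 0.085
grip_force: 0.0
t 3.72 pos [ 0.5057 -0.1442  0.0599] F [ 0.1  -0.71  0.47] shift [2.  0.5 7.4] n 1.0
tool z [ 0.0037 -0.0017 -1.    ] tool y at 69.91 q6 -1.64
roll (rad) -0.0015
```

```bash
python3 -m handwheel '[{"tx":2,"ty":0.5,"tz":4,"roll":-0.0015},{"tx":0,"ty":0,"tz":3,"roll":0},{"tx":0,"ty":0,"tz":0,"roll":0},{"tx":0,"ty":0,"tz":0,"roll":0}]' 
python3 -c "
from h import *
goto(.504,-.1431,.0525,-20)"
```

```text
t: 4.05
tool_pos: [0.5022, -0.1423, 0.0505]
tool_rot: [-0.546, -3.094, -0.0]
contact_force: [0.8, 0.1, 0.1]
opening: 0.0854
grip_force: 0.0
t 4.05 pos [ 0.5022 -0.1423  0.0505] F [0.76 0.07 0.08] shift [-1.9 -0.1 -2. ] n 1.0
tool z [-0.  0. -1.] tool y at 69.99 q6 -1.64
roll (rad) -0.0002
```

```bash
python3 -m handwheel '[{"tx":-2,"ty":0,"tz":-2,"roll":0},{"tx":0,"ty":0,"tz":0,"roll":0},{"tx":0,"ty":0,"tz":0,"roll":0},{"tx":0,"ty":0,"tz":0,"roll":0}]' | head -3
python3 -m handwheel '[{"tx":0,"ty":0,"tz":0,"roll":0},{"tx":0,"ty":0,"tz":0,"roll":0},{"tx":0,"ty":0,"tz":0,"roll":0},{"tx":0,"ty":0,"tz":0,"roll":0},{"tx":0,"ty":0,"tz":0,"roll":0},{"tx":0,"ty":0,"tz":0,"roll":0},{"tx":0,"ty":0,"tz":0,"roll":0},{"tx":0,"ty":0,"tz":0,"roll":0},{"tx":0,"ty":0,"tz":0,"roll":0},{"tx":0,"ty":0,"tz":0,"roll":0}]' 5 110
python3 -c "
from h import *
goto(.504,-.1431,.0525,-20)"
```

```text
t: 4.38
tool_pos: [0.5043, -0.1431, 0.0527]
tool_rot: [0.546, 3.094, -0.0]
t: 5.22
tool_pos: [0.5042, -0.143, 0.0525]
tool_rot: [-0.546, -3.094, -0.0]
contact_force: [0.2, 0.5, 0.3]
opening: 0.0052
grip_force: 0.0
t 5.22 pos [ 0.5042 -0.143   0.0525] F [0.24 0.52 0.29] shift [ 0.2 -0.1 -0. ] n 1.0
tool z [-0.  0. -1.] tool y at 69.99 q6 -1.64
roll (rad) -0.0002
```

The fingers closed to 5 mm with no grip force, so they missed the spine. I'll look before doing anything else.

```bash
python3 - <<'E'
from h import *
o=ctrl.get_obs()
im,d=optics.get_image("wrist"); s,ds=optics.get_image("scene"); np.savez("s4.npz",im=s,d=ds); np.savez("w4.npz",im=im,d=d,p=o["tool_pos"],r=o["tool_rot"])
f=lambda a,x,y,w,h,W,H: cv2.resize(a[y:y+h,x:x+w],(W,H),interpolation=cv2.INTER_CUBIC)
cv2.imwrite("pics/c4.png",np.hstack([f(im,180,60,200,300,400,600),f(s,195,150,80,120,400,600)])[:,:,::-1])
E
```

```text
(no output)
```

View pics/c4.png

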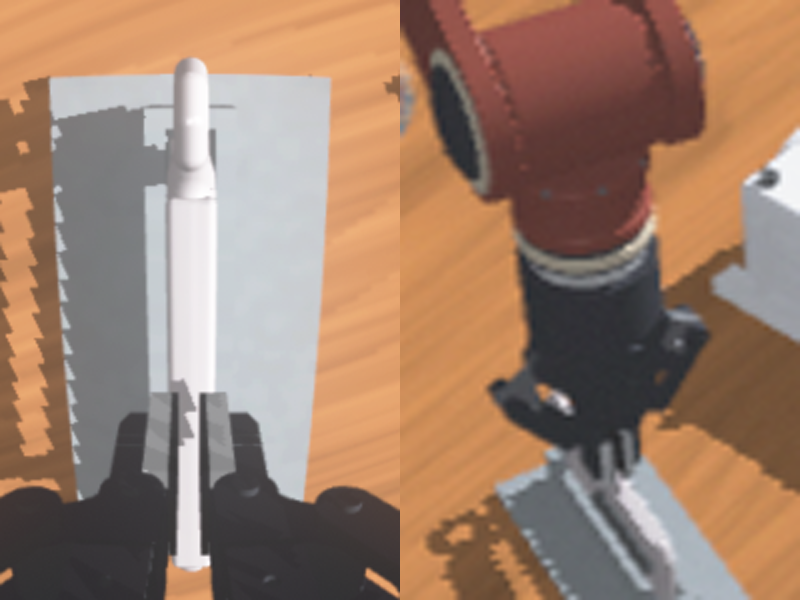

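```bash
python3 - <<'E'
from h import *
W,im,d=wcloud("w4.npz")
for v in range(140,350,10): print(v,[ (u,*(W[v,u]*1e3).round(0).astype(int)) for u in (260,268,275,282,292)])
print(ctrl.get_obs()["opening"])
E
```

```text
140 [(260, np.int64(445), np.int64(-131), np.int64(31)), (268, np.int64(443), np.int64(-124), np.int64(67)), (275, np.int64(444), np.int64(-121), np.int64(69)), (282, np.int64(446), np.int64(-118), np.int64(66)), (292, np.int64(452), np.int64(-113), np.int64(32))]
150 [(260, np.int64(451), np.int64(-133), np.int64(31)), (268, np.int64(448), np.int64(-126), np.int64(65)), (275, np.int64(449), np.int64(-123), np.int64(66)), (282, np.int64(450), np.int64(-120), np.int64(65)), (292, np.int64(457), np.int64(-115), np.int64(31))]
160 [(260, np.int64(456), np.int64(-135), np.int64(31)), (268, np.int64(452), np.int64(-127), np.int64(69)), (275, np.int64(453), np.int64(-124), np.int64(69)), (282, np.int64(454), np.int64(-121), np.int64(68)), (292, np.int64(463), np.int64(-117), np.int64(31))]
170 [(260, np.int64(462), np.int64(-137), np.int64(32)), (268, np.int64(456), np.int64(-129), np.int64(69)), (275, np.int64(457), np.int64(-126), np.int64(69)), (282, np.int64(458), np.int64(-123), np.int64(69)), (292, np.int64(468), np.int64(-119), np.int64(31))]
180 [(260, np.int64(468), np.int64(-139)
[... 3811 characters left out ...]
(539), np.int64(-156), np.int64(70)), (282, np.int64(507), np.int64(-141), np.int64(112)), (292, np.int64(496), np.int64(-134), np.int64(129))]
330 [(260, np.int64(502), np.int64(-148), np.int64(122)), (268, np.int64(510), np.int64(-148), np.int64(113)), (275, np.int64(546), np.int64(-158), np.int64(70)), (282, np.int64(512), np.int64(-143), np.int64(113)), (292, np.int64(495), np.int64(-134), np.int64(135))]
340 [(260, np.int64(506), np.int64(-150), np.int64(122)), (268, np.int64(553), np.int64(-165), np.int64(68)), (275, np.int64(554), np.int64(-161), np.int64(69)), (282, np.int64(555), np.int64(-157), np.int64(69)), (292, np.int64(493), np.int64(-134), np.int64(143))]
0.005188312732285378
```

```bash
python3 - <<'E'
from h import *
W,im,d=wcloud("w4.npz")
for v in range(250,264): print(v,[ (u,*(W[v,u]*1e3).round(1).tolist(), im[v,u].tolist()) for u in (262,266,286,290)])
E
```

```text
250 [(262, 511.3, -154.4, 30.6, [199, 204, 208]), (266, 495.0, -144.6, 68.3, [166, 160, 164]), (286, 498.9, -135.1, 67.4, [250, 248, 249]), (290, 517.6, -137.6, 30.4, [203, 208, 212])]
251 [(262, 511.4, -154.4, 31.9, [199, 204, 208]), (266, 495.2, -144.6, 69.0, [149, 143, 146]), (286, 499.7, -135.3, 67.1, [250, 248, 249]), (290, 517.8, -137.7, 31.3, [203, 208, 212])]
252 [(262, 512.5, -154.8, 30.9, [199, 204, 210]), (266, 496.1, -145.0, 68.2, [147, 142, 144]), (286, 499.8, -135.4, 67.8, [250, 248, 249]), (290, 518.6, -137.9, 31.2, [202, 207, 213])]
253 [(262, 512.8, -154.9, 31.8, [199, 204, 210]), (266, 496.7, -145.2, 68.2, [146, 141, 143]), (286, 500.7, -135.7, 67.2, [250, 248, 249]), (290, 519.5, -138.2, 30.6, [202, 207, 213])]
254 [(262, 513.7, -155.3, 31.2, [199, 203, 210]), (266, 496.7, -145.2, 69.3, [147, 141, 144]), (286, 501.4, -135.9, 67.0, [250, 248, 249]), (290, 520.0, -138.4, 31.0, [202, 207, 213])]
255 [(262, 514.5, -155.6, 30.9, [194, 199, 204]), (266, 497.2, -145.4, 69.4, [142, 137, 139]), (286, 501.6, -136.0, 67.6, [247, 245, 247]), (290, 520.7, -138.7, 31.0, [197, 20
[... 768 characters left out ...]
3.9, [140, 140, 142]), (266, 493.0, -143.4, 83.5, [81, 81, 82]), (286, 496.5, -134.8, 82.9, [143, 143, 144]), (290, 497.0, -133.0, 83.2, [147, 146, 149])]
261 [(262, 493.1, -145.5, 83.0, [142, 142, 143]), (266, 493.5, -143.6, 83.5, [76, 75, 76]), (286, 496.3, -134.7, 84.3, [143, 143, 145]), (290, 497.0, -133.0, 84.1, [150, 150, 152])]
262 [(262, 492.3, -145.1, 85.6, [152, 152, 153]), (266, 493.1, -143.5, 85.2, [75, 74, 75]), (286, 496.8, -134.9, 84.1, [147, 147, 149]), (290, 497.2, -133.1, 84.6, [146, 145, 147])]
263 [(262, 492.1, -145.0, 86.9, [153, 153, 155]), (266, 493.4, -143.6, 85.5, [76, 75, 76]), (286, 496.7, -134.9, 85.4, [155, 155, 156]), (290, 496.7, -133.0, 86.6, [151, 151, 153])]
```

The wrist depth puts the real fingertips at z≈0.079 while the TCP reads 0.0525. The fingers therefore end about 26 mm short of the reported TCP and closed above the spine. I'll open, lower 25 mm, and check the tips again before closing.

```bash
python3 -m handwheel '[{"tx":0,"ty":0,"tz":0,"roll":0},{"tx":0,"ty":0,"tz":0,"roll":0},{"tx":0,"ty":0,"tz":0,"roll":0},{"tx":0,"ty":0,"tz":0,"roll":0},{"tx":0,"ty":0,"tz":8,"roll":0},{"tx":0,"ty":0,"tz":8,"roll":0},{"tx":0,"ty":0,"tz":5,"roll":0},{"tx":0,"ty":0,"tz":4,"roll":0},{"tx":0,"ty":0,"tz":0,"roll":0},{"tx":0,"ty":0,"tz":0,"roll":0},{"tx":0,"ty":0,"tz":0,"roll":0}]' 35 
cat >> h.py <<'E'
def tips(f):
    W,im,d=wcloud(f); D=np.load(f); L=(W-D["p"])@R.from_rotvec(D["r"]).as_matrix()*1e3
    for nm,s in(("L",-1),("R",1)):
        m=(d>0)&(abs(L[...,0]-11)<3)&(s*L[...,1]>0)&(abs(L[...,1])<50)&(L[...,2]<5)&(L[...,2]>-60)&(d<.24)
        P=L[m]; 
        if len(P): z=np.percentile(P[:,2],99); Q=P[P[:,2]>z-6]; print(nm,len(P),"tip tool z",z.round(1),"y range",np.percentile(Q[:,1],[2,98]).round(1))
    return W,im,d,L
def snap(n):
    o=ctrl.get_obs(); im,d=optics.get_image("wrist"); np.savez(n+".npz",im=im,d=d,p=o["tool_pos"],r=o["tool_rot"])
E
python3 - <<'E'
from h import *
tips("w4.npz"); snap("w5"); W,im,d,L=tips("w5.npz")
m=(d>0)&(W[...,2]>.06)&(W[...,2]<.075)&(abs(L[...,1])<15)&(L[...,0]>15)&(L[...,0]<90); print("spine L", np.percentile(L[m],[2,50,98],axis=0).round(1).tolist())
goto(.504,-.1431,.0265,-20)
E
```

```text
t: 6.23
tool_pos: [0.5044, -0.1431, 0.0276]
tool_rot: [0.546, 3.094, -0.0]
contact_force: [-0.6, -0.3, 0.9]
opening: 0.0351
grip_force: 0.0
L 758 tip tool z -14.6 y range [-6.2 -0.5]
R 774 tip tool z -15.2 y range [0.  5.6]
L 876 tip tool z -2.6 y range [-12.5  -8.1]
R 880 tip tool z -2.4 y range [ 8.2 13.2]
spine L [[16.6, -5.7, -43.9], [49.0, -0.1, -41.1], [84.7, 5.5, -34.2]]
t 6.28 pos [ 0.5045 -0.1432  0.0278] F [-0.12 -0.6   0.4 ] shift [ 0.5 -0.1  1.3] n 1.0
tool z [ 5.e-04 -3.e-04 -1.e+00] tool y at 69.99 q6 -1.64
roll (rad) -0.0002
```

```bash
python3 - <<'E'
from h import *
W,im,d=wcloud("w5.npz"); D=np.load("w5.npz"); L=(W-D["p"])@R.from_rotvec(D["r"]).as_matrix()*1e3
for s in(-1,1):
    m=(d>0)&(s*L[...,1]>15)&(s*L[...,1]<32)&(L[...,2]<-5)&(L[...,2]>-75)&(abs(L[...,0])<16)
    P=L[m]; print(len(P),"max z",np.percentile(P[:,2],[90,97,99.5]).round(1)); Q=P[P[:,2]>np.percentile(P[:,2],95)]; print(np.percentile(Q,[5,50,95],axis=0).round(1).tolist())
E
```

```text
2343 max z [-34.  -29.  -25.6]
[[-8.5, -24.4, -30.6], [6.5, -18.2, -28.2], [10.4, -18.0, -24.4]]
2349 max z [-34.2 -29.2 -25.4]
[[-8.1, 16.9, -30.6], [8.2, 17.2, -28.3], [10.4, 23.6, -24.7]]
```

The tips are now at z≈0.053–0.054, alongside the spine and just above its underside. Closing.

```bash
python3 -m handwheel '[{"tx":0,"ty":0,"tz":0,"roll":0},{"tx":0,"ty":0,"tz":0,"roll":0},{"tx":0,"ty":0,"tz":0,"roll":0},{"tx":0,"ty":0,"tz":0,"roll":0},{"tx":0,"ty":0,"tz":0,"roll":0},{"tx":0,"ty":0,"tz":0,"roll":0},{"tx":0,"ty":0,"tz":0,"roll":0},{"tx":0,"ty":0,"tz":0,"roll":0}]' 5 110
```

```text
t: 6.95
tool_pos: [0.5047, -0.143, 0.0282]
tool_rot: [0.546, 3.093, 0.0]
contact_force: [-1.0, 2.8, 4.0]
opening: 0.0095
grip_force: 108.4
```

```bash
python3 -m handwheel '[{"tx":0,"ty":0,"tz":-4,"roll":0},{"tx":0,"ty":0,"tz":-10,"roll":0},{"tx":0,"ty":0,"tz":-20,"roll":0},{"tx":0,"ty":0,"tz":-30,"roll":0},{"tx":0,"ty":0,"tz":-35,"roll":0},{"tx":0,"ty":0,"tz":-35,"roll":0},{"tx":0,"ty":0,"tz":-24,"roll":0},{"tx":0,"ty":0,"tz":-10,"roll":0},{"tx":0,"ty":0,"tz":0,"roll":0},{"tx":0,"ty":0,"tz":0,"roll":0},{"tx":0,"ty":0,"tz":0,"roll":0}]' 
python3 - <<'E'
from h import *
snap("w6");goto(.485,.05,.2,-1.4)
W,im,d=wcloud("w6.npz");D=np.load("w6.npz"); L=(W-D["p"])@R.from_rotvec(D["r"]).as_matrix()*1e3
m=(d>0)&(abs(L[...,1])<14)&(L[...,2]>-55)&(L[...,2]<30)&(L[...,0]>14)&(L[...,0]<100)
P=L[m]; print(len(P))
for a in range(15,95,5):
    Q=P[(P[:,0]>=a)&(P[:,0]<a+5)]
    if len(Q): print(a,"y",np.percentile(Q[:,1],[3,50,97]).round(1),"z",np.percentile(Q[:,2],[3,50,97]).round(1))
s,ds=optics.get_image("scene"); np.savez("s6.npz",im=s,d=ds)
cv2.imwrite("pics/c6.png",np.hstack([cv2.resize(im[60:360,180:380],(400,600)),cv2.resize(s[100:250,180:280],(400,600))])[:,:,::-1])
E
```

```text
t: 7.87
tool_pos: [0.5027, -0.1424, 0.1924]
tool_rot: [-0.545, -3.089, -0.002]
contact_force: [-0.8, -0.5, -4.5]
opening: 0.009
grip_force: 107.8
t 7.92 pos [ 0.5026 -0.1424  0.1922] F [-0.48 -0.91 -3.12] shift [ 82.4 174.8  -7.3] n 5.0
tool z [-0.005   0.0021 -1.    ] tool y at 69.98 q6 -1.64
roll (rad) -0.325
4489
15 y [-6.1 -0.5  5. ] z [-41.6 -40.5 -39. ]
20 y [-6.  -0.5  5.1] z [-41.6 -40.6 -39. ]
25 y [-6.3 -0.9  4.9] z [-41.6 -40.5 -39.1]
30 y [-6.3 -0.9  4.9] z [-41.6 -40.5 -39.1]
35 y [-6.6 -0.9  4.8] z [-41.8 -40.6 -39. ]
40 y [-6.3 -0.5  5.2] z [-41.7 -40.6 -38.9]
45 y [-6.4 -0.8  5.1] z [-41.7 -40.6 -39.1]
50 y [-6.3 -0.5  5.1] z [-41.7 -40.4 -38.6]
55 y [-5.8 -0.4  4.9] z [-40.3 -37.6 -31.3]
60 y [-5.6 -0.1  5.2] z [-40.3 -34.9  11.5]
65 y [-3.9 -0.4  3.1] z [-42.7 -40.8 -37.8]
70 y [-4.2 -0.4  3. ] z [-44.  -42.5 -40. ]
75 y [-4.3 -0.6  3. ] z [-43.8 -41.6 -38.8]
80 y [-4.  -0.4  3. ] z [-41.3 -39.4 -35.3]
85 y [-3.6 -0.4  2.8] z [-38.2 -32.7 -29.5]
```

View pics/c6.png

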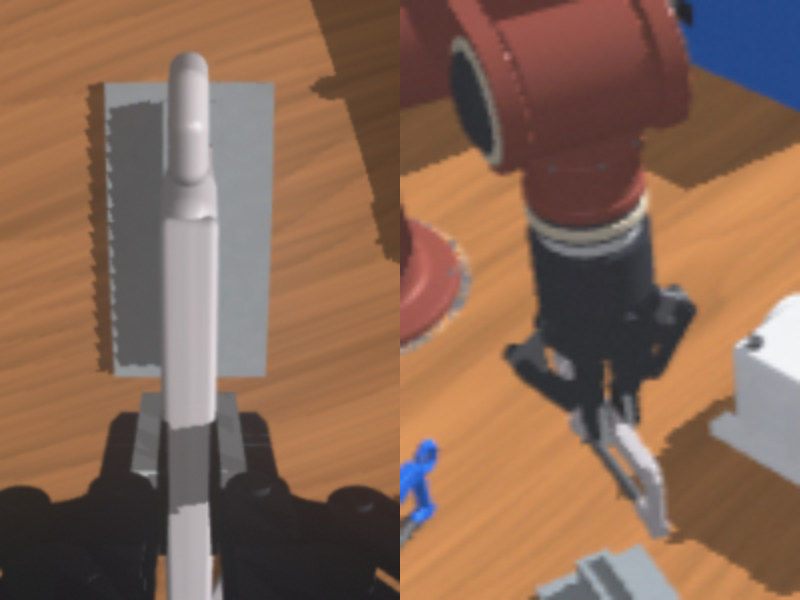

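The hook is held level with its tail toward the robot, gate shut and the stand left empty. Spine top sits at tool z = -40.6, so its underside is 19.4 mm below the TCP. I'll carry it above the loop.

```bash
python3 -m handwheel '[{"tx":12,"ty":27,"tz":0,"roll":0},{"tx":12,"ty":27,"tz":0,"roll":0},{"tx":12,"ty":27,"tz":0,"roll":0},{"tx":12,"ty":27,"tz":0,"roll":0},{"tx":12,"ty":27,"tz":0,"roll":0},{"tx":12,"ty":27,"tz":0,"roll":0},{"tx":12,"ty":27,"tz":0,"roll":0},{"tx":12,"ty":27,"tz":0,"roll":0},{"tx":12,"ty":27,"tz":0,"roll":0},{"tx":11,"ty":30,"tz":0,"roll":0}]' >/dev/null
python3 -m handwheel '[{"tx":0,"ty":0,"tz":0,"roll":-0.108},{"tx":0,"ty":0,"tz":0,"roll":-0.108},{"tx":0,"ty":0,"tz":0,"roll":-0.109},{"tx":0,"ty":0,"tz":0,"roll":0},{"tx":0,"ty":0,"tz":0,"roll":0},{"tx":0,"ty":0,"tz":0,"roll":0},{"tx":0,"ty":0,"tz":0,"roll":0}]' 
python3 - <<'E'
from h import *
snap("w7");goto(.4845,.1544,.175,-1.4)
W,im,d=wcloud("w7.npz");D=np.load("w7.npz"); L=(W-D["p"])@R.from_rotvec(D["r"]).as_matrix()*1e3
h=(d>0)&(abs(L[...,1])<14)&(L[...,2]>-55)&(L[...,2]<-20)&(L[...,0]>14)&(L[...,0]<110); print("tail max x",np.percentile(L[h][:,0],[99,99.8,100]).round(1))
b=(d>0)&(W[...,2]>.132)&(W[...,2]<.149)&(np.hypot(W[...,0]-.5,W[...,1]-.154)<.04)&~h
if b.sum()>20: stat(W[b],"loop"); ys,xs=np.where(b); print(xs.min(),xs.max(),ys.min(),ys.max())
for n in("top","scene"):
    im,d=optics.get_image(n); np.savez(n+"7.npz",im=im,d=d)
E
```

```text
t: 9.38
tool_pos: [0.4856, 0.154, 0.1949]
tool_rot: [-0.041, -3.14, 0.0]
contact_force: [0.1, 0.3, -2.8]
opening: 0.009
grip_force: 108.4
t 9.43 pos [0.4857 0.154  0.1952] F [ 0.34  1.03 -2.77] shift [ 1.2  0.4 20.2] n 1.0
tool z [-5.e-04 -1.e-04 -1.e+00] tool y at 88.52 q6 -1.384
roll (rad) -0.0014
tail max x [87.  88.  88.4]
loop 478 [0.4982 0.1556 0.1391] dir 88.67 ends [0.4976 0.1276] [0.4988 0.1811] len 0.0535 thick [-0.0045  0.0032] z [0.133  0.1396 0.1442 0.1456]
241 311 225 240
```

```bash
python3 -m handwheel '[{"tx":1.5,"ty":0,"tz":10,"roll":-0.001},{"tx":0,"ty":0,"tz":10,"roll":0},{"tx":0,"ty":0,"tz":7,"roll":0},{"tx":0,"ty":0,"tz":2,"roll":0},{"tx":0,"ty":0,"tz":0,"roll":0},{"tx":0,"ty":0,"tz":0,"roll":0},{"tx":0,"ty":0,"tz":0,"roll":0}]'
python3 - <<'E'
from h import *
goto(.4842,.1537,.16,-1.4)
s,ds=optics.get_image("scene"); np.savez("s8.npz",im=s,d=ds)
cv2.imwrite("pics/c8.png",cv2.resize(s[120:220,240:360],(720,600),interpolation=cv2.INTER_CUBIC)[:,:,::-1])
E
```

```text
t: 10.12
tool_pos: [0.4846, 0.1543, 0.1669]
tool_rot: [0.037, 3.141, 0.0]
contact_force: [0.1, 0.0, -3.1]
opening: 0.0093
grip_force: 108.5
t 10.12 pos [0.4846 0.1543 0.1669] F [ 0.05  0.02 -3.1 ] shift [ 0.4 -0.6  6.9] n 1.0
tool z [ 7.e-04  1.e-04 -1.e+00] tool y at 88.66 q6 -1.386
roll (rad) 0.0011
```

View pics/c8.png

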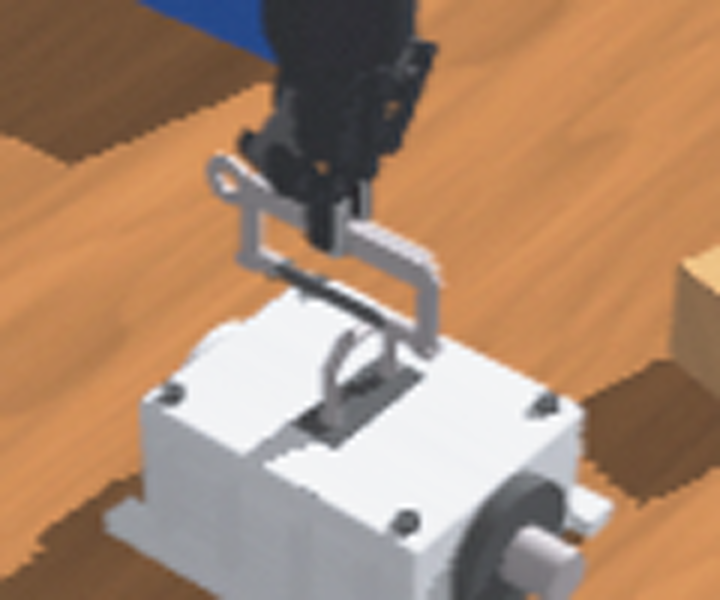

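The gate sits squarely over the loop bar, with the hook in its plane. Now I push down by feel.

```bash
for i in 1; do python3 -m handwheel '[{"tx":0,"ty":-0.3,"tz":2,"roll":0},{"tx":0,"ty":0,"tz":2,"roll":0},{"tx":0,"ty":0,"tz":1,"roll":0},{"tx":0,"ty":0,"tz":0,"roll":0}]'; done; python3 -m handwheel '[{"tx":0,"ty":0,"tz":1,"roll":0},{"tx":0,"ty":0,"tz":1,"roll":0},{"tx":0,"ty":0,"tz":1,"roll":0},{"tx":0,"ty":0,"tz":0,"roll":0}]'; python3 -m handwheel '[{"tx":0,"ty":0,"tz":1,"roll":0},{"tx":0,"ty":0,"tz":1,"roll":0},{"tx":0,"ty":0,"tz":1,"roll":0},{"tx":0,"ty":0,"tz":0,"roll":0}]'
```

```text
t: 10.5
tool_pos: [0.4843, 0.1539, 0.1614]
tool_rot: [0.037, 3.141, 0.0]
contact_force: [-0.4, -0.8, -2.1]
opening: 0.0094
grip_force: 108.5
t: 10.83
tool_pos: [0.4844, 0.1539, 0.1585]
tool_rot: [0.037, 3.141, -0.0]
contact_force: [-0.4, 0.0, -1.8]
opening: 0.0095
grip_force: 108.7
t: 11.17
tool_pos: [0.4843, 0.154, 0.1556]
tool_rot: [0.037, 3.141, 0.0]
contact_force: [-1.4, -0.2, 0.8]
opening: 0.0096
grip_force: 109.0
```

```bash
python3 -m handwheel '[{"tx":0,"ty":0,"tz":2,"roll":0},{"tx":0,"ty":0,"tz":2,"roll":0},{"tx":0,"ty":0,"tz":1,"roll":0},{"tx":0,"ty":0,"tz":0,"roll":0}]' | sed -n 1,4p; python3 -m handwheel '[{"tx":0,"ty":0,"tz":2,"roll":0},{"tx":0,"ty":0,"tz":2,"roll":0},{"tx":0,"ty":0,"tz":1,"roll":0},{"tx":0,"ty":0,"tz":0,"roll":0}]'| sed -n 1,4p; python3 -m handwheel '[{"tx":0,"ty":0,"tz":2,"roll":0},{"tx":0,"ty":0,"tz":1,"roll":0},{"tx":0,"ty":0,"tz":1,"roll":0},{"tx":0,"ty":0,"tz":0,"roll":0}]'| sed -n 1,4p
```

```text
t: 11.5
tool_pos: [0.4844, 0.154, 0.1504]
tool_rot: [0.037, 3.141, 0.0]
contact_force: [-0.9, 0.2, 1.8]
t: 11.83
tool_pos: [0.4847, 0.154, 0.1456]
tool_rot: [0.037, 3.14, 0.0]
contact_force: [0.2, 0.3, 3.2]
t: 12.17
tool_pos: [0.4851, 0.154, 0.142]
tool_rot: [0.037, 3.139, 0.0]
contact_force: [1.7, 0.9, 4.2]
```

```bash
python3 -m handwheel '[{"tx":0,"ty":0,"tz":2,"roll":0},{"tx":0,"ty":0,"tz":1,"roll":0},{"tx":0,"ty":0,"tz":0,"roll":0}]' | sed -n 1,4p; python3 -m handwheel '[{"tx":0,"ty":0,"tz":2,"roll":0},{"tx":0,"ty":0,"tz":1,"roll":0},{"tx":0,"ty":0,"tz":0,"roll":0}]'| sed -n 1,4p
python3 - <<'E'
from h import *
s,ds=optics.get_image("scene"); np.savez("s9.npz",im=s,d=ds); snap("w9")
cv2.imwrite("pics/c9.png",cv2.resize(s[130:200,255:339],(720,600),interpolation=cv2.INTER_CUBIC)[:,:,::-1])
W,im,d=wcloud("w9.npz");D=np.load("w9.npz"); L=(W-D["p"])@R.from_rotvec(D["r"]).as_matrix()*1e3
m=(d>0)&(abs(L[...,1])<8)&(L[...,2]>-50)&(L[...,2]<-30)&(L[...,0]>15)&(L[...,0]<50)
P=L[m]; print("spine slope",np.polyfit(P[:,0],P[:,2],1).round(4))
E
```

```text
t: 12.42
tool_pos: [0.4846, 0.1539, 0.1386]
tool_rot: [0.037, 3.141, 0.0]
contact_force: [1.0, -0.0, 4.3]
t: 12.67
tool_pos: [0.4841, 0.1539, 0.1352]
tool_rot: [-0.037, -3.141, 0.0]
contact_force: [1.5, -0.3, 4.4]
spine slope [ 4.00000e-03 -4.05207e+01]
```

View pics/c9.png

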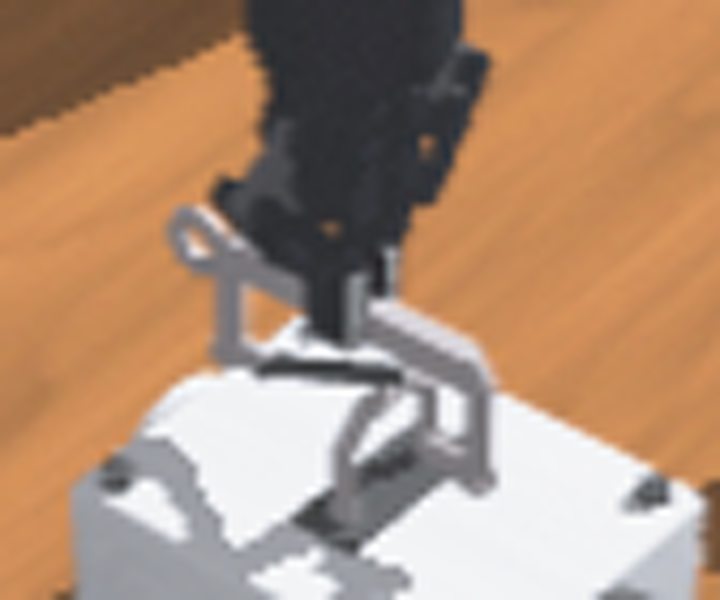

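The gate is open, the bar is inside at hook z≈19, and the hook is still level in the grip. I'll go 1 mm deeper, then slide the bar toward the nose.

```bash
python3 -m handwheel '[{"tx":0,"ty":0,"tz":1,"roll":0},{"tx":3,"ty":0,"tz":0,"roll":0},{"tx":3,"ty":0,"tz":0,"roll":0},{"tx":3,"ty":0,"tz":0,"roll":0},{"tx":0,"ty":0,"tz":0,"roll":0}]' | sed -n 1,4p; python3 -m handwheel '[{"tx":3,"ty":0,"tz":0,"roll":0},{"tx":3,"ty":0,"tz":0,"roll":0},{"tx":3,"ty":0,"tz":0,"roll":0},{"tx":0,"ty":0,"tz":0,"roll":0}]'| sed -n 1,4p;  python3 -m handwheel '[{"tx":3,"ty":0,"tz":0,"roll":0},{"tx":3,"ty":0,"tz":0,"roll":0},{"tx":0,"ty":0,"tz":0,"roll":0}]'| sed -n 1,4p
```

```text
t: 13.18
tool_pos: [0.4736, 0.1541, 0.1337]
tool_rot: [-0.036, -3.138, 0.0]
contact_force: [-2.3, 0.7, 1.6]
t: 13.52
tool_pos: [0.4644, 0.1542, 0.1326]
tool_rot: [-0.036, -3.138, 0.001]
contact_force: [-1.0, -0.4, -3.3]
t: 13.77
tool_pos: [0.4594, 0.1544, 0.1337]
tool_rot: [-0.036, -3.14, 0.0]
contact_force: [-0.6, 0.3, -3.6]
```

```bash
python3 -m handwheel '[{"tx":2,"ty":0,"tz":0,"roll":0},{"tx":2,"ty":0,"tz":0,"roll":0},{"tx":0,"ty":0,"tz":0,"roll":0},{"tx":0,"ty":0,"tz":0,"roll":0}]' | sed -n 1,4p; python3 - <<'E'
from h import *
s,ds=optics.get_image("scene"); np.savez("s10.npz",im=s,d=ds); snap("w10")
cv2.imwrite("pics/c10.png",cv2.resize(s[130:200,255:339],(720,600),interpolation=cv2.INTER_CUBIC)[:,:,::-1])
E
```

```text
t: 14.1
tool_pos: [0.4563, 0.1546, 0.1345]
tool_rot: [0.037, 3.141, 0.0]
contact_force: [-0.1, 0.3, -3.3]
```

View pics/c10.png

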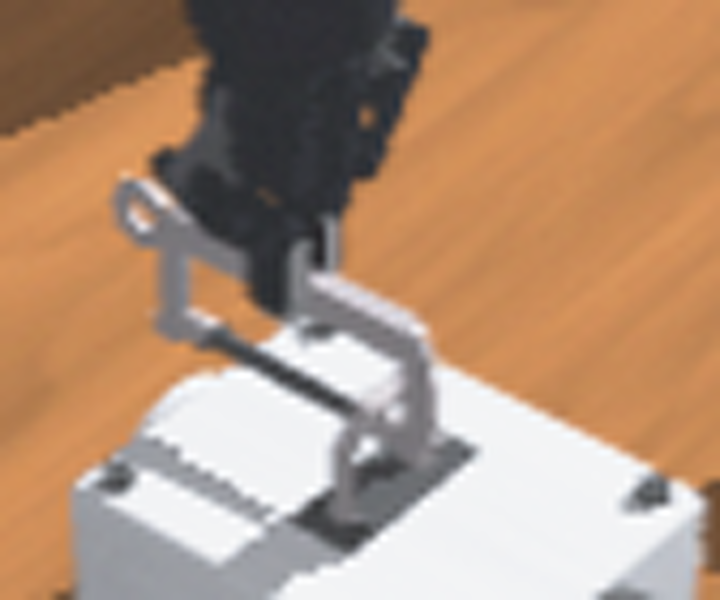

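The gate is shut (dark bar straight) with the loop bar inside over the nose. That was my 11th picture, one over the limit of 10, so I'll view no more and go on by force and depth numbers. Now I raise it by feel.

```bash
python3 -m handwheel '[{"tx":0,"ty":0,"tz":-1,"roll":0},{"tx":0,"ty":0,"tz":-1,"roll":0},{"tx":0,"ty":0,"tz":-1,"roll":0},{"tx":0,"ty":0,"tz":0,"roll":0}]' | sed -n 1,4p;  python3 -m handwheel '[{"tx":0,"ty":0,"tz":-1,"roll":0},{"tx":0,"ty":0,"tz":-1,"roll":0},{"tx":0,"ty":0,"tz":-1,"roll":0},{"tx":0,"ty":0,"tz":0,"roll":0}]' | sed -n 1,4p; python3 -m handwheel '[{"tx":0,"ty":0,"tz":-1,"roll":0},{"tx":0,"ty":0,"tz":-1,"roll":0},{"tx":0,"ty":0,"tz":0,"roll":0}]' | sed -n 1,4p
```

```text
t: 14.53
tool_pos: [0.4566, 0.1546, 0.1379]
tool_rot: [0.037, 3.141, 0.0]
contact_force: [1.5, -0.3, -3.2]
t: 14.87
tool_pos: [0.4563, 0.1545, 0.1402]
tool_rot: [-0.037, -3.141, 0.0]
contact_force: [2.1, 0.7, -6.6]
t: 15.12
tool_pos: [0.4562, 0.1545, 0.1425]
tool_rot: [-0.037, -3.141, 0.0]
contact_force: [1.2, -0.4, -7.9]
```

```bash
for r in 1; do python3 -m handwheel '[{"tx":0,"ty":0,"tz":-1,"roll":0},{"tx":0,"ty":0,"tz":0,"roll":0}]' | sed -n '1,2p;4p'; python3 -m handwheel '[{"tx":0,"ty":0,"tz":-0.5,"roll":0},{"tx":0,"ty":0,"tz":0,"roll":0}]' | sed -n '1,2p;4p'; python3 -m handwheel '[{"tx":0,"ty":0,"tz":-0.5,"roll":0},{"tx":0,"ty":0,"tz":0,"roll":0}]' | sed -n '1,2p;4p'; done
```

```text
t: 15.28
tool_pos: [0.4562, 0.1545, 0.1436]
contact_force: [2.1, 0.1, -7.8]
t: 15.45
tool_pos: [0.4562, 0.1546, 0.144]
contact_force: [0.5, -0.1, -7.4]
t: 15.62
tool_pos: [0.4562, 0.1545, 0.1445]
contact_force: [1.4, 0.3, -7.7]
```

```bash
python3 -m handwheel '[{"tx":0,"ty":0,"tz":-0.5,"roll":0},{"tx":0,"ty":0,"tz":0,"roll":0}]' | sed -n '1,2p;4p'; python3 -m handwheel '[{"tx":0,"ty":0,"tz":-0.5,"roll":0},{"tx":0,"ty":0,"tz":0,"roll":0}]' | sed -n '1,2p;4p'
```

```text
t: 15.78
tool_pos: [0.4562, 0.1546, 0.145]
contact_force: [0.3, -0.3, -8.5]
t: 15.95
tool_pos: [0.4562, 0.1545, 0.1455]
contact_force: [1.9, -0.7, -6.7]
```

```bash
python3 -m handwheel '[{"tx":0,"ty":0,"tz":-0.3,"roll":0},{"tx":0,"ty":0,"tz":0,"roll":0}]' | sed -n '1,2p;4p'; python3 -m handwheel '[{"tx":0,"ty":0,"tz":-0.3,"roll":0},{"tx":0,"ty":0,"tz":0,"roll":0}]' | sed -n '1,2p;4p'
```

```text
t: 16.12
tool_pos: [0.4562, 0.1546, 0.1458]
contact_force: [0.7, 0.7, -6.2]
t: 16.28
tool_pos: [0.4562, 0.1545, 0.1461]
contact_force: [1.2, 0.1, -7.2]
```

```bash
python3 -m handwheel '[{"tx":0,"ty":0,"tz":-0.5,"roll":0},{"tx":0,"ty":0,"tz":0,"roll":0}]' | sed -n '2p;4p'; python3 -m handwheel '[{"tx":0,"ty":0,"tz":-0.5,"roll":0},{"tx":0,"ty":0,"tz":0,"roll":0}]' | sed -n '1,2p;4p'
```

```text
tool_pos: [0.4562, 0.1546, 0.1466]
contact_force: [-0.3, 0.1, -7.1]
t: 16.62
tool_pos: [0.4563, 0.1545, 0.147]
contact_force: [1.2, -1.0, -8.7]
```

```bash
python3 -m handwheel '[{"tx":0,"ty":0,"tz":-0.4,"roll":0},{"tx":0,"ty":0,"tz":0,"roll":0}]' | sed -n '2p;4p'; python3 -m handwheel '[{"tx":0,"ty":0,"tz":-0.4,"roll":0},{"tx":0,"ty":0,"tz":0,"roll":0}]' | sed -n '1,2p;4p'
```

```text
tool_pos: [0.4562, 0.1545, 0.1471]
contact_force: [2.1, -0.5, -10.0]
t: 16.95
tool_pos: [0.4562, 0.1545, 0.1473]
contact_force: [4.7, 0.3, -12.6]
```

```bash
python3 -m handwheel '[{"tx":-0.3,"ty":0,"tz":-0.3,"roll":0},{"tx":0,"ty":0,"tz":0,"roll":0}]' | sed -n '1,2p;4p'; python3 -c "
from h import *
print(ctrl.get_obs()['contact_force'])"
```

```text
t: 17.12
tool_pos: [0.4563, 0.1545, 0.1474]
contact_force: [4.2, 0.2, -14.4]
[  4.18149831   0.21255601 -14.43736554]
```

```bash
python3 -m handwheel '[{"tx":0,"ty":0,"tz":-0.1,"roll":0},{"tx":0,"ty":0,"tz":0,"roll":0},{"tx":0,"ty":0,"tz":0,"roll":0}]' | sed -n '1,2p;4p'; for i in 1 2 3 4; do python3 -m handwheel '[{"tx":0,"ty":0,"tz":0,"roll":0},{"tx":0,"ty":0,"tz":0,"roll":0},{"tx":0,"ty":0,"tz":0,"roll":0}]' | sed -n '1,2p;4p'; done
```

```text
t: 17.37
tool_pos: [0.4563, 0.1545, 0.1476]
contact_force: [5.0, 0.2, -16.4]
t: 17.62
tool_pos: [0.4563, 0.1545, 0.1475]
contact_force: [5.0, 0.6, -15.9]
t: 17.87
tool_pos: [0.4563, 0.1545, 0.1475]
contact_force: [5.3, 0.1, -15.5]
t: 18.12
tool_pos: [0.4563, 0.1545, 0.1475]
contact_force: [5.5, -0.3, -16.4]
t: 18.37
tool_pos: [0.4563, 0.1545, 0.1475]
contact_force: [6.2, 0.5, -15.8]
```

The net tug is about 12.8 N vertical and held for a second, but there is a 5 N sideways component. I'll relieve that and hold for another clean second.

```bash
python3 -m handwheel '[{"tx":-0.6,"ty":0,"tz":0.1,"roll":0},{"tx":0,"ty":0,"tz":0,"roll":0},{"tx":0,"ty":0,"tz":0,"roll":0}]' | sed -n '1,2p;4p'
```

```text
t: 18.62
tool_pos: [0.4565, 0.1545, 0.1476]
contact_force: [2.5, 0.1, -14.1]
```

```bash
python3 -m handwheel '[{"tx":-0.4,"ty":0,"tz":-0.1,"roll":0},{"tx":0,"ty":0,"tz":0,"roll":0},{"tx":0,"ty":0,"tz":0,"roll":0}]' | sed -n '1,2p;4p';  for i in 1 2 3 4 5; do python3 -m handwheel '[{"tx":0,"ty":0,"tz":0,"roll":0},{"tx":0,"ty":0,"tz":0,"roll":0},{"tx":0,"ty":0,"tz":0,"roll":0}]' | sed -n '1,2p;4p'; done
```

```text
t: 18.87
tool_pos: [0.4568, 0.1545, 0.1478]
contact_force: [0.1, 1.3, -14.7]
t: 19.12
tool_pos: [0.4569, 0.1545, 0.1478]
contact_force: [-1.5, -0.2, -15.4]
t: 19.37
tool_pos: [0.457, 0.1545, 0.1479]
contact_force: [-1.1, 0.1, -15.8]
t: 19.62
tool_pos: [0.4571, 0.1545, 0.148]
contact_force: [-2.7, -1.0, -16.1]
t: 19.87
tool_pos: [0.4572, 0.1545, 0.148]
contact_force: [-3.5, -0.1, -15.7]
t: 20.12
tool_pos: [0.4572, 0.1545, 0.1481]
contact_force: [-4.7, 0.5, -16.3]
```

The tug is done: about 12.5 N net for well over a second. I'll relax, slide so the bar lies under the spine's balance point (hook x≈-5), and lower the spine onto the bar.

```bash
python3 -m handwheel '[{"tx":0,"ty":0,"tz":1,"roll":0},{"tx":0,"ty":0,"tz":2,"roll":0},{"tx":0,"ty":0,"tz":3,"roll":0},{"tx":0,"ty":0,"tz":3,"roll":0},{"tx":0,"ty":0,"tz":2,"roll":0},{"tx":0,"ty":0,"tz":1,"roll":0},{"tx":0,"ty":0,"tz":0,"roll":0},{"tx":0,"ty":0,"tz":0,"roll":0}]' | sed -n '1,2p;4p'; python3 - <<'E'
from h import *
snap("w11");goto(.504,.1535,.134,-1.4)
W,im,d=wcloud("w11.npz");D=np.load("w11.npz"); L=(W-D["p"])@R.from_rotvec(D["r"]).as_matrix()*1e3
m=(d>0)&(abs(L[...,1])<8)&(L[...,2]>-50)&(L[...,2]<-30)&(L[...,0]>15)&(L[...,0]<50)
P=L[m]; print("spine slope",np.polyfit(P[:,0],P[:,2],1).round(4))
E
```

```text
t: 20.78
tool_pos: [0.4584, 0.1546, 0.1371]
contact_force: [0.3, 0.8, -3.0]
t 20.83 pos [0.4582 0.1546 0.1369] F [ 0.08  0.47 -3.57] shift [-45.8  -0.    3. ] n 2.0
tool z [ 1.5e-03  2.0e-04 -1.0e+00] tool y at 88.66 q6 -1.376
roll (rad) 0.0011
spine slope [-1.50000e-03 -4.04537e+01]
```

```bash
python3 -m handwheel '[{"tx":-4,"ty":0,"tz":0,"roll":0},{"tx":-4,"ty":0,"tz":0,"roll":0},{"tx":-4,"ty":0,"tz":0,"roll":0},{"tx":-4,"ty":0,"tz":0,"roll":0},{"tx":-4,"ty":0,"tz":0,"roll":0},{"tx":0,"ty":0,"tz":0,"roll":0}]' | sed -n '1,2p;4p'; python3 -m handwheel '[{"tx":-4,"ty":0,"tz":0,"roll":0},{"tx":-4,"ty":0,"tz":0,"roll":0},{"tx":-4,"ty":0,"tz":0,"roll":0},{"tx":-4,"ty":0,"tz":0,"roll":0},{"tx":-4,"ty":0,"tz":0,"roll":0},{"tx":-4,"ty":0,"tz":0,"roll":0},{"tx":-1,"ty":0,"tz":0,"roll":0},{"tx":0,"ty":0,"tz":2,"roll":0},{"tx":0,"ty":0,"tz":2,"roll":0},{"tx":0,"ty":0,"tz":0,"roll":0},{"tx":0,"ty":0,"tz":0,"roll":0}]' | sed -n '1,2p;4p'
```

```text
t: 21.33
tool_pos: [0.4784, 0.154, 0.1363]
contact_force: [-0.1, -1.2, -2.9]
t: 22.25
tool_pos: [0.5022, 0.1535, 0.1319]
contact_force: [0.4, -0.2, -3.8]
```

```bash
python3 -m handwheel '[{"tx":0,"ty":0,"tz":2,"roll":0},{"tx":0,"ty":0,"tz":2,"roll":0},{"tx":0,"ty":0,"tz":2,"roll":0},{"tx":0,"ty":0,"tz":1,"roll":0},{"tx":0,"ty":0,"tz":0,"roll":0}]' | sed -n '1,2p;4p'; python3 -m handwheel '[{"tx":0,"ty":0,"tz":1,"roll":0},{"tx":0,"ty":0,"tz":1,"roll":0},{"tx":0,"ty":0,"tz":1,"roll":0},{"tx":0,"ty":0,"tz":0,"roll":0}]' | sed -n '1,2p;4p'; python3 -m handwheel '[{"tx":0,"ty":0,"tz":1,"roll":0},{"tx":0,"ty":0,"tz":1,"roll":0},{"tx":0,"ty":0,"tz":1,"roll":0},{"tx":0,"ty":0,"tz":0,"roll":0}]' | sed -n '1,2p;4p'
```

```text
t: 22.67
tool_pos: [0.5025, 0.1535, 0.1251]
contact_force: [-0.2, 0.7, -3.5]
t: 23.0
tool_pos: [0.5026, 0.1535, 0.1221]
contact_force: [0.2, 1.1, -3.5]
t: 23.33
tool_pos: [0.5026, 0.1535, 0.119]
contact_force: [-0.2, 0.4, -3.2]
```

```bash
python3 -m handwheel '[{"tx":0,"ty":0,"tz":1,"roll":0},{"tx":0,"ty":0,"tz":1,"roll":0},{"tx":0,"ty":0,"tz":0,"roll":0}]' | sed -n '1,2p;4p'; python3 -m handwheel '[{"tx":0,"ty":0,"tz":0.7,"roll":0},{"tx":0,"ty":0,"tz":0,"roll":0}]' | sed -n '1,2p;4p'
```

```text
t: 23.58
tool_pos: [0.5028, 0.1535, 0.1186]
contact_force: [-3.9, -1.0, 3.9]
t: 23.75
tool_pos: [0.5028, 0.1535, 0.1185]
contact_force: [-5.9, -1.3, 7.5]
```

```bash
python3 -m handwheel '[{"tx":0,"ty":0,"tz":0.7,"roll":0},{"tx":0,"ty":0,"tz":0,"roll":0}]' | sed -n '1,2p;4p'
```

```text
t: 23.92
tool_pos: [0.5029, 0.1536, 0.1184]
contact_force: [-6.7, -0.5, 10.5]
```

Contact came with 13 N net, which is within limits. I'll ease off until the load is light, then release gently.

```bash
python3 -m handwheel '[{"tx":0.3,"ty":0,"tz":-1,"roll":0},{"tx":0,"ty":0,"tz":-0.5,"roll":0},{"tx":0,"ty":0,"tz":0,"roll":0}]' | sed -n '1,2p;4p'; python3 - <<'E'
from h import *
snap("w12")
W,im,d=wcloud("w12.npz");D=np.load("w12.npz"); L=(W-D["p"])@R.from_rotvec(D["r"]).as_matrix()*1e3
m=(d>0)&(abs(L[...,1])<8)&(L[...,2]>-50)&(L[...,2]<-30)&(L[...,0]>15)&(L[...,0]<50)
P=L[m]; print("spine slope",np.polyfit(P[:,0],P[:,2],1).round(4))
for s in(-1,1):
    m=(d>0)&(s*L[...,1]>9)&(s*L[...,1]<30)&(L[...,2]>-60)&(L[...,2]<5)&(abs(L[...,0])<40); P=L[m]
    for a in (9,12,15,18,21,24,27):
        Q=P[(s*P[:,1]>=a)&(s*P[:,1]<a+3)]
        if len(Q): print(s,a,len(Q),"x",np.percentile(Q[:,0],[5,50,95]).round(0),"z low",np.percentile(Q[:,2],[50,90,98]).round(1))
E
```

```text
t: 24.17
tool_pos: [0.5028, 0.1535, 0.1185]
contact_force: [-3.1, -1.7, 6.6]
spine slope [-1.10000e-03 -4.04613e+01]
-1 9 292 x [ 8. 10. 11.] z low [-44.2 -27.  -17.4]
-1 12 240 x [4. 6. 8.] z low [-35.6 -18.2 -14.1]
-1 15 300 x [3. 6. 8.] z low [-36.6 -15.9 -12. ]
-1 18 195 x [2. 6. 8.] z low [-16.9  -1.4   3.6]
-1 21 144 x [1. 7. 8.] z low [-10.8   1.4   4.1]
-1 24 120 x [1. 7. 8.] z low [-8.8  2.1  4.5]
-1 27 55 x [2. 5. 7.] z low [-7.5  0.4  3.7]
1 9 233 x [ 6. 10. 11.] z low [-40.4 -19.  -15.8]
1 12 289 x [4. 6. 8.] z low [-37.1 -19.8 -15.7]
1 15 265 x [3. 6. 8.] z low [-36.4 -17.  -13.1]
1 18 122 x [1. 5. 8.] z low [-16.9  -8.6   3.3]
1 21 150 x [1. 7. 8.] z low [-11.2   1.9   4.2]
1 24 128 x [1. 7. 8.] z low [-9.3  1.5  4.3]
1 27 89 x [1. 6. 8.] z low [-7.7  1.6  4.1]
```

```bash
python3 -m handwheel '[{"tx":0,"ty":0,"tz":-1,"roll":0},{"tx":-1.5,"ty":0,"tz":-0.3,"roll":0},{"tx":0,"ty":0,"tz":0,"roll":0},{"tx":0,"ty":0,"tz":0,"roll":0}]' | sed -n '1,2p;4p'
```

```text
t: 24.55
tool_pos: [0.5035, 0.1536, 0.1186]
contact_force: [-4.5, -0.9, 4.5]
```

```bash
python3 -m handwheel '[{"tx":0.5,"ty":0,"tz":-0.8,"roll":0},{"tx":0,"ty":0,"tz":0,"roll":0},{"tx":0,"ty":0,"tz":0,"roll":0}]' | sed -n '1,2p;4p'
```

```text
t: 24.8
tool_pos: [0.5033, 0.1535, 0.1188]
contact_force: [-0.1, 0.4, -3.2]
```

It is unloaded and just touching. Release.

```bash
python3 -m handwheel '[{"tx":0,"ty":0,"tz":0,"roll":0},{"tx":0,"ty":0,"tz":0,"roll":0},{"tx":0,"ty":0,"tz":0,"roll":0},{"tx":0,"ty":0,"tz":0,"roll":0},{"tx":0,"ty":0,"tz":0,"roll":0}]' 22 20; python3 - <<'E'
from h import *
snap("w13")
W,im,d=wcloud("w13.npz");D=np.load("w13.npz"); L=(W-D["p"])@R.from_rotvec(D["r"]).as_matrix()*1e3
m=(d>0)&(abs(L[...,1])<9)&(L[...,2]>-60)&(L[...,2]<-15)&(L[...,0]>15)&(L[...,0]<52)
P=L[m]; print("spine slope",np.polyfit(P[:,0],P[:,2],1).round(4),np.polyfit(P[:,0],P[:,1],1).round(4))
E
```

```text
t: 25.22
tool_pos: [0.5036, 0.1535, 0.1198]
tool_rot: [0.037, 3.141, 0.0]
contact_force: [-0.1, 0.4, -0.3]
opening: 0.0221
grip_force: 0.0
spine slope [  0.0984 -37.2835] [-0.0028 -1.026 ]
```

The hook now rests on the loop, tilted about 6°, with the fingers free of it. I'll retreat straight up.

```bash
python3 -m handwheel '[{"tx":0,"ty":0,"tz":0,"roll":0},{"tx":0,"ty":0,"tz":0,"roll":0},{"tx":0,"ty":0,"tz":-4,"roll":0},{"tx":0,"ty":0,"tz":-6,"roll":0},{"tx":0,"ty":0,"tz":-10,"roll":0},{"tx":0,"ty":0,"tz":-20,"roll":0},{"tx":0,"ty":0,"tz":-30,"roll":0},{"tx":0,"ty":0,"tz":-30,"roll":0},{"tx":0,"ty":0,"tz":-15,"roll":0},{"tx":0,"ty":0,"tz":0,"roll":0},{"tx":0,"ty":0,"tz":0,"roll":0},{"tx":0,"ty":0,"tz":0,"roll":0}]' 32 20; python3 - <<'E'
from h import *
for k in range(2):
    n=f"w14{k}"; snap(n); W,im,d=wcloud(n+".npz")
    m=(d>0)&(abs(W[...,1]-.154)<.03)&(W[...,2]>.098)&(W[...,2]<.2)&(abs(W[...,0]-.5)<.1); stat(W[m],"hook+loop")
    s=m&(abs(W[...,1]-.154)<.009); P=W[s]
    for a in np.arange(.41,.6,.02):
        Q=P[(P[:,0]>=a)&(P[:,0]<a+.02)]
        if len(Q)>5: print(a.round(2),len(Q),np.percentile(Q[:,1],[5,95]).round(4),np.percentile(Q[:,2],[5,50,95]).round(4))
im,d=optics.get_image("scene"); np.savez("s14.npz",im=im,d=d); W=cloud("scene",d)
g=cv2.cvtColor(im,cv2.COLOR_RGB2GRAY)
m=(d>0)&(abs(W[...,1]-.154)<.012)&(W[...,2]>.093)&(W[...,2]<.17)&(abs(W[...,0]-.5)<.1)
sl=(slice(140,200),slice(250,330))
for nm,mm in(("light",m&(g>=100)),("dark",m&(g<100))):
    P=W[mm]; print(nm,len(P))
    for a in np.arange(.41,.6,.015):
        Q=P[(P[:,0]>=a)&(P[:,0]<a+.015)]
        if len(Q)>2: print(a.round(3),len(Q),np.sort(Q[:,2]*1e3).round(0)[::max(1,len(Q)//8)].astype(int).tolist())
E
```

```text
t: 26.27
tool_pos: [0.5028, 0.1534, 0.2338]
tool_rot: [-0.037, -3.14, 0.0]
contact_force: [-0.2, 0.3, -1.0]
opening: 0.0318
grip_force: 0.0
hook+loop 3257 [0.4905 0.1531 0.1496] dir 178.59 ends [0.5669 0.1512] [0.4144 0.1549] len 0.1526 thick [-0.0247  0.022 ] z [0.1252 0.1536 0.1614 0.1633]
0.41 189 [0.1507 0.1575] [0.14   0.1492 0.1525]
0.43 320 [0.1494 0.1587] [0.1416 0.1495 0.1523]
0.45 409 [0.1481 0.159 ] [0.1507 0.1527 0.1543]
0.47 411 [0.1471 0.1585] [0.153  0.1547 0.1563]
0.49 455 [0.1464 0.1618] [0.1394 0.1565 0.1583]
0.51 359 [0.1459 0.1569] [0.1571 0.1587 0.1601]
0.53 323 [0.1461 0.1566] [0.1592 0.1608 0.1622]
0.55 144 [0.1464 0.1556] [0.1557 0.1618 0.163 ]
hook+loop 3262 [0.4908 0.1531 0.1496] dir 178.62 ends [0.5664 0.1513] [0.4147 0.1549] len 0.1518 thick [-0.0246  0.0222] z [0.1255 0.1537 0.1615 0.1638]
0.41 173 [0.1515 0.1575] [0.1392 0.1493 0.1527]
0.43 319 [0.1493 0.1587] [0.1415 0.1495 0.1523]
0.45 413 [0.1481 0.1589] [0.1509 0.1527 0.1544]
0.47 413 [0.1471 0.1584] [0.153  0.1547 0.1564]
0.49 470 [0.1463 0.1614] [0.1395 0.1566 0.1582]
0.51 353 [0.1464 0.1569] [0.15
[... 247 characters left out ...]
, 104, 110, 118, 127, 133, 141, 147, 151]
0.455 37 [95, 99, 101, 104, 139, 142, 145, 151, 152, 156]
0.47 28 [94, 104, 141, 144, 148, 151, 152, 153, 154, 155]
0.485 27 [94, 106, 141, 146, 151, 152, 154, 155, 157]
0.5 31 [93, 96, 134, 140, 142, 146, 151, 154, 157, 158, 159]
0.515 30 [93, 107, 146, 147, 150, 153, 154, 156, 157, 160]
0.53 29 [104, 110, 145, 149, 152, 156, 157, 158, 160, 160]
0.545 48 [103, 107, 111, 139, 150, 154, 158, 160]
0.56 53 [99, 107, 114, 119, 124, 129, 137, 148, 154]
dark 38
0.485 9 [93, 93, 100, 103, 103, 104, 104, 105, 106]
0.5 13 [93, 95, 96, 100, 101, 101, 103, 103, 104, 104, 104, 107, 108]
0.515 8 [102, 105, 105, 107, 108, 108, 109, 110]
0.53 4 [100, 103, 106, 107]
```

The hook hangs steadily on the loop. Dark gate points lie on the straight underside line (z 103–108 mm), so the gate is shut. I'll wait a moment, confirm it is still, and hand in.

```bash
python3 -m handwheel '[{"tx":0,"ty":0,"tz":-10,"roll":0},{"tx":0,"ty":0,"tz":0,"roll":0},{"tx":0,"ty":0,"tz":0,"roll":0},{"tx":0,"ty":0,"tz":0,"roll":0},{"tx":0,"ty":0,"tz":0,"roll":0},{"tx":0,"ty":0,"tz":0,"roll":0}]' >/dev/null; python3 - <<'E'
from h import *
snap("w15"); W,im,d=wcloud("w15.npz")
m=(d>0)&(abs(W[...,1]-.154)<.03)&(W[...,2]>.098)&(W[...,2]<.2)&(abs(W[...,0]-.5)<.1); stat(W[m],"hook+loop")
print(ctrl.finish_job())
E
```

```text
hook+loop 3005 [0.4913 0.153  0.1497] dir 178.69 ends [0.5653 0.1514] [0.4146 0.1548] len 0.1507 thick [-0.0247  0.0221] z [0.1255 0.1538 0.1614 0.1634]
the job is handed in; nothing more can be done
None
```

The hook is clipped on the lifting loop with its gate shut, was tugged up at about 12.5 N net for over a second, hangs free of the gripper, and the job is handed in; I viewed 11 pictures, one over the limit of 10.

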